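# Free the polishing arm from its drive ball and hold it up

## Task

Raise the glass polisher's clear splash sash all the way up by its handle and leave it up. Then pull the spring latch at the front end of the polishing arm sideways, outwards away from the arm, lift the arm's end off its drive ball and keep it in the gripper at least 6 cm above where it sat: the job ends with the gripper still holding the arm raised (by the latch tab or the arm itself), nothing else propping it. Leave the other glass and tools where they stand.

Things in the scene. Friction and masses are not known exactly. Their poses are not given: they have to be found in the camera images.
- polisher: Bench glass polisher, fixed: grey deck 450 x 360 x 20 mm. Origin on the table under the drive ball; own x runs from the ball back along the polishing arm (away from the robot), y left, z up. Deck spans x -80..370 mm. Sash posts (26 x 22 mm) at x 130, y -142 and 142, top 270 mm up. Round lap at x 225, top 48 mm up. Arm hinge along y at x 320, 95 mm up.
- ball (a point): Centre of the 30 mm steel drive ball, 85 mm above the table, on a 14 mm neck; the ball's flat underside lies 72 mm above the table. Axes as the polisher.
- polishing_arm: Cast-aluminium hinged arm, 0.5 to 1 kg. Origin at its ball socket (front end); hinge 320 mm behind it, 10 mm higher; axes as the polisher's when down (level). Front end: a 52 x 52 mm coupler over the ball, roof 115 mm above the table when down; beam 30 wide, 20 high, top 105 mm up. Turns up to a stop at 0.35 rad, falls back when let go. Latch home: rises only about 4 mm. Sash down: the beam strikes the sash after about 10 mm.
- socket (a point): Centre of the ball socket in the coupler, fixed to the arm; coincides with ball when the arm is down.
- latch (a joint): Latch travel across the arm, m: 0 home (plate under the ball's flat underside), 0.020 fully out towards the polisher's +y (left). Spring pulls it home: about 5 N at 0, 10 N at 0.020. Clear of the ball from about 0.008. It rides on the arm: lifting the latch lifts the arm. It may spring home once the coupler is about 40 mm up.
- latch_tab (a point): Grip point of the latch's upright steel tab, 62 mm to the +y side of the ball when home and 145 mm above the table when the arm is down. Tab 30 mm along x, 14 mm thick along y (the pull direction), its top 15 mm above this point; the coupler's roof lies 30 mm below this point.
- sash (a joint): Height of the splash sash, m: 0 down, 0.100 fully up (stop). It starts at 0 to 0.02. It takes about 9 N to raise, and stays where it is left.
- sash_handle (a point): Middle of the sash's handle: a level aluminium bar 110 mm along y, 14 mm thick along x, 18 mm high, on top of the clear sash, 130 mm behind the ball and 201 mm above the table when down (301 mm when up). Bar's underside stands 22 mm above the sash's top rail.
- blank: Bystander: green glass disc, diameter 64, 22 mm high, on the deck to the right. Origin at its underside.
- gauge_block: Bystander: wooden block 50 x 30 x 30 mm on the deck, front left. Origin at its underside.
- tumbler: Bystander: clear glass tumbler, diameter 72, 100 mm high, on the table left of the polisher. Origin at its underside.
- polish_bottle: Bystander: amber bottle, diameter 60, 150 mm high, right of the polisher. Origin at its underside.
- vase: Bystander: green glass vase, diameter 84, 150 mm high, right of the polisher, farther back. Origin at its underside.
- brush: Bystander: brush lying on the table, left of the polisher. Origin at its underside.
- hone: Bystander: grey hone stone 100 x 40 x 22 mm, left of the polisher, farther back. Origin at its underside.

How it is judged:
On the way, in this order (a step that is already met when the one before it is completed fails the run):
1. the sash is raised (within 12 mm of its upper stop) while the arm is still down on the ball (value of joint sash above 0.088 m and z of socket in the frame of ball below 0.01 m), for 0.2 s.
2. the latch is pulled clear of the ball (value of joint latch above 0.007 m and z of socket in the frame of ball below 0.02 m), for 0.05 s.
3. the coupler is lifted at least 50 mm (z of socket in the frame of ball above 0.05 m and contact force between the fingers and polishing_arm above 1 N), for 0.2 s.
At the end, for the whole second after the job is handed in: The socket is held at least 50 mm above the ball's centre, at rest (under 0.1 rad/s), with the gripper's fingers pressing on the arm or its latch with more than 1 N and no loose thing touching the arm; the sash is still at least 88 mm up; every bystander is within 30 mm of where it stood (all of step 3 and value of joint sash above 0.088 m and angular speed of polishing_arm below 0.1 rad/s and contact force between polishing_arm and blank below 0.3 N and contact force between polishing_arm and gauge_block below 0.3 N and contact force between polishing_arm and tumbler below 0.3 N and contact force between polishing_arm and polish_bottle below 0.3 N and contact force between polishing_arm and vase below 0.3 N and contact force between polishing_arm and brush below 0.3 N and contact force between polishing_arm and hone below 0.3 N and distance of each of blank, gauge_block, tumbler, polish_bottle, vase, brush, hone from where it was at the start of the episode below 0.03 m); the arm keeps its last pose, push and grip.
It fails at once if a bystander is moved by more than 30 mm or tipped over (distance of any of blank, gauge_block, tumbler, polish_bottle, vase, brush, hone from where it was at the start of the episode above 0.03 m or angle between any of blank, gauge_block, tumbler, polish_bottle, vase, brush, hone's own z axis and vertical above 0.5 rad).
It also fails if it takes over 54 s, if anything falls off the work surface, if the arm or the gripper's body presses on something with over 40 N, if the wrist force passes 120 N, or if a joint passes its speed limit or range.

## Robot

A 7-joint arm with a two-finger parallel gripper is mounted at the origin on the work surface. World frame = base frame: x ahead of the robot, y to its left, z up, the work surface at z = 0. Lengths are in m, angles in rad, forces in N, time in s.
With the tool pointing down it reaches from about 0.425 to 0.875 m from the base axis. Payload 4.7 kg.
Tool frame: the origin (TCP) lies midway between the tips of the shut fingers; the grasp point (between the pads) lies 19 mm behind it; z points along the fingers, y is the line along which they close (so a half turn about z gives the same grasp; the last joint's range is limited). The gripper opens to 87 mm and grips with 3 to 60 N. Pads are 19 mm wide; open, the fingers measure 117 mm over their backs; the gripper's body (75 mm by 190 mm) begins 51 mm behind the grasp point.
Start: joints at [-1.196, 0.321, -0.07, 1.45, 0.023, 1.371, -0.057], TCP at [0.229, 0.608, 0.223] pointing down, gripper open.
Joint ranges: [-2.86, 2.86], [-0.3, 2.09], [-1.38, 1.24], [0.06, 2.45], [-1.56, 4.7], [0.09, 2.05], [-2.69, 2.69]. Speed limits (rad/s): [2.57, 2.57, 3.14, 3.14, 3.14, 3.14, 3.14].

## Interface

Orientations are given as a unit quaternion [x, y, z, w].
In Python, from plant import bot, get_image, finish_job gives the robot as it stands.
- The arm moves only by the tool send_rows, never from a script. Its argument "deltas" is text: rows parted by semicolons, each of 7 numbers parted by spaces: the turn, a rotation vector about the world's x, y, z in rad, then the shift along the world's x, y, z in cm, then the gripper's target within -1 to 1 (shut at 1, half-way at 0, fully open at -1). A call has 1 to 10 rows; each row is the pose to reach, as a shift and turn from the pose commanded when the call began; what a row does not reach only later rows make up. A row lasts 1/10 s, in which the tool goes at most 50 mm and 8.59 degrees, less where a joint would pass 70% of its speed; a pose out of reach is approached as far as the arm can. A call with a gripper value outside its range is refused whole. The fingers move at their own pace and stop on an object; the grip force is fixed at half the most. Time passes only in rows, so rows that repeat a pose let the fingers close. It gives the time, the measured TCP pose, the force, the opening and the grip force at its end, in the units of the state.
- bot.get_state(): the state, without advancing time (a new reading comes with each control period).
- get_image(name): name is "side" or "top"; returns a dict with "pixels" (384x512x3 uint8, blue, green, red), "mtx" (3x3 intrinsics, pixels), "pose" (4x4, takes a point from camera to world coordinates). Camera axes: x right, y down, z forward; pixel columns grow to the right and rows downward; lengths in m; the calibration is good to about 2 mm. A picture is of the moment at which its call begins. There is no depth.
- finish_job(): hands the job in; it is judged then, once.
The state is a dict: "t": time; "joint_positions": joint angles; "joint_velocities": joint speeds; "joint_efforts": joint torques, N m; "eef_pos": TCP position; "eef_rot": TCP orientation; "wrist_force": force on the tool from outside, world axes, zero at the start; "torque": the same for the moment, N m; "opening": opening from 0.0 (shut) to 1.0 (fully open); "gripper_force": force on a finger pad.
Only numpy, scipy, OpenCV 4.12 (cv2) and the standard library are available. Lean on these libraries where they do the work, as an engineer would, in place of code of your own. Each camera call takes 0.05 s, during which the arm holds its last target. There are 200 camera calls.

## Working session

There is one attempt and no reset: what is moved stays moved. The work goes in short steps, Python scripts to look and compute and a tool call to move; the robot and the scene stay as the last step left them, time stands still between calls to the robot, and variables do not carry over. Pictures are saved under pics/ and viewed, at most 10 in all, crops included, and the job is handed in when it is done.

Besides the shell and the picture viewer there is one more tool, called as name(argument=value, ...), one argument or row to a line, values as JSON. send_rows: Moves the arm, as the interface text tells. Its arguments: {"type":"object","properties":{"deltas":{"type":"string"}},"required":["deltas"]}

```bash
mkdir -p pics; ls; cat > h.py <<'E'
import numpy as np, cv2
from plant import bot, get_image, finish_job
def snap(n,f):
    d=get_image(n); cv2.imwrite(f'pics/{f}.png',d['pixels']); np.savez(f'pics/{f}.npz',**{k:np.array(d[k]) for k in('pixels','mtx','pose')}); return d
def ray(d,u,v):
    r=np.linalg.inv(d['mtx'])@[u,v,1]; P=np.array(d['pose']); r=P[:3,:3]@r; return P[:3,3],r/np.linalg.norm(r)
def onz(d,u,v,z):
    o,r=ray(d,u,v); return o+r*(z-o[2])/r[2]
def proj(d,p):
    P=np.linalg.inv(np.array(d['pose'])); q=d['mtx']@(P[:3,:3]@np.array(p)+P[:3,3]); return q[:2]/q[2]
E
python3 - <<'E'
from h import *
for n in('side','top'):
    d=snap(n,n+'0'); print(n,np.array(d['pose']).round(3).tolist(),np.array(d['mtx']).round(1).tolist())
s=bot.get_state(); print(s)
E
```

```text
pics
side [[0.849, -0.326, 0.415, 0.05], [-0.528, -0.501, 0.686, -0.834], [-0.016, -0.801, -0.598, 0.926], [0.0, 0.0, 0.0, 1.0]] [[467.5, 0.0, 252.1], [0.0, 467.5, 193.1], [0.0, 0.0, 1.0]]
top [[0.047, -0.968, 0.247, 0.322], [-0.999, -0.046, 0.012, 0.074], [-0.001, -0.248, -0.969, 1.201], [0.0, 0.0, 0.0, 1.0]] [[402.4, 0.0, 258.3], [0.0, 402.4, 196.3], [0.0, 0.0, 1.0]]
{'t': 0.1, 'joint_positions': array([-1.19589076,  0.32176053, -0.07009617,  1.45150948,  0.02260849,
        1.37078637, -0.0568989 ]), 'joint_velocities': array([-0.00015296, -0.00131951,  0.00189797, -0.00418384, -0.00047902,
       -0.00027743,  0.00027602]), 'joint_efforts': array([ 9.67868345e-05, -4.92569554e+01, -4.05813698e-01, -3.13399601e+01,
       -6.42609852e-02,  3.95204220e-02,  7.54965208e-05]), 'eef_pos': array([0.22934269, 0.60769205, 0.22158524]), 'eef_rot': array([ 1.79405826e-01,  9.83774795e-01, -8.31901372e-04, -1.03523678e-04]), 'wrist_force': array([-0.04469128, -0.507971  , -0.1135903 ]), 'torque': array([-0.00804196, -0.038608  ,  0.00550334]), 'gripper_force': 0.0, 'opening': 1.003839156774794}
```

View pics/side0.png

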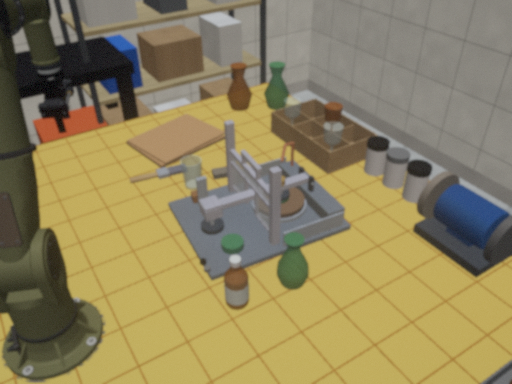

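View pics/top0.png

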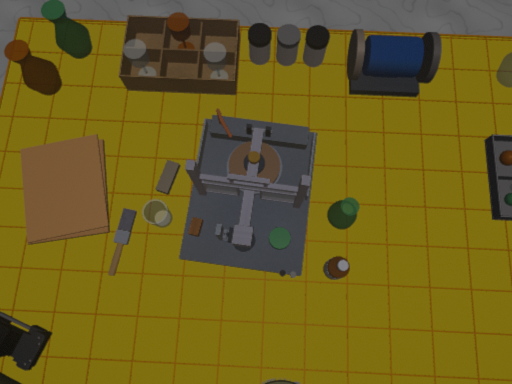

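The side view shows the polisher at about (170–345, 125–265). In the top view it is at (180–315, 120–270), with the coupler near (243,235) and the tab near (222,231). I'll enlarge both.

```bash
python3 - <<'E'
import cv2
a=cv2.imread('pics/top0.png')[150:275,170:330]; b=cv2.imread('pics/side0.png')[115:270,160:350]
cv2.imwrite('pics/tc.png',cv2.resize(a,None,fx=4.6,fy=4.6,interpolation=cv2.INTER_CUBIC))
cv2.imwrite('pics/sc.png',cv2.resize(b,None,fx=3.8,fy=3.8,interpolation=cv2.INTER_CUBIC))
E
```

```text
(no output)
```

View pics/tc.png

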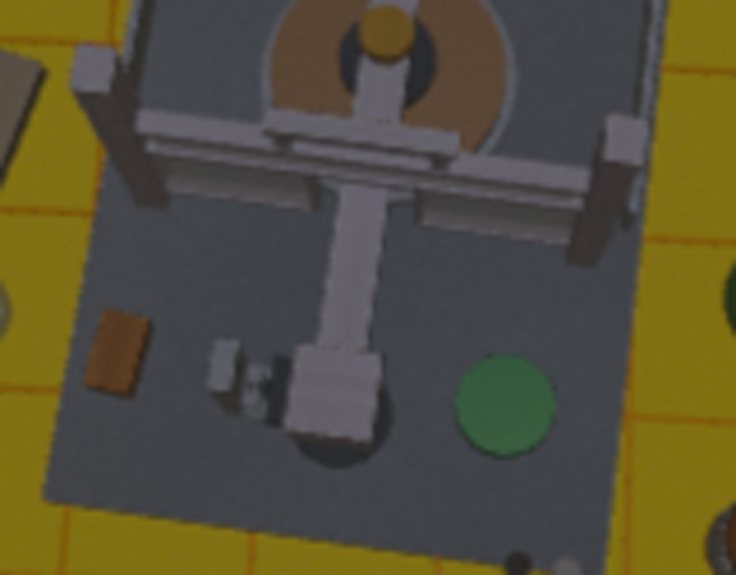

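View pics/sc.png

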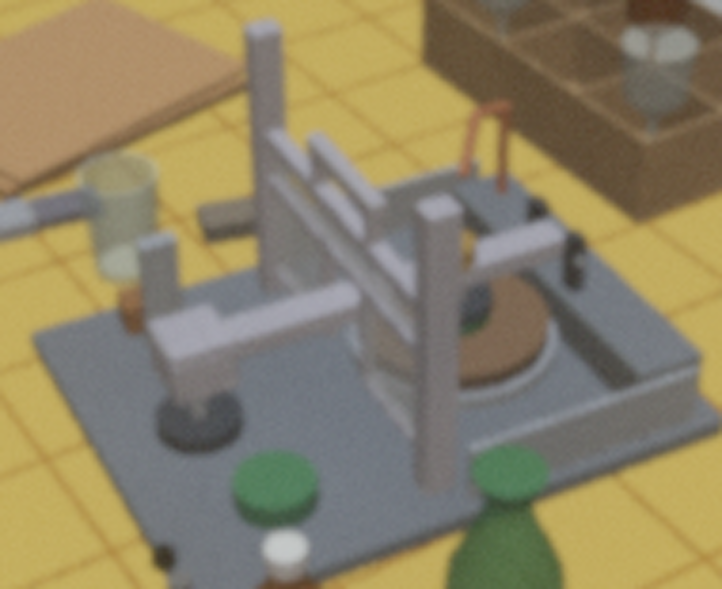

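Top crop: coupler roof centre at (334,391), tab top (224,365), handle top (362,131), and post tops (97,70) and (626,140). Side crop: roof centre (188,334), tab top (157,240), post tops (264,31) and (438,209). The handle's top edge in the side crop runs from about (314,137) to (377,205).

```bash
cat >> h.py <<'E'
def tri(pairs):
    A=np.zeros((3,3));b=np.zeros(3)
    for d,u,v in pairs:
        o,r=ray(d,u,v);M=np.eye(3)-np.outer(r,r);A+=M;b+=M@o
    return np.linalg.solve(A,b)
E
python3 - <<'E'
from h import *
T=dict(np.load('pics/top0.npz'));S=dict(np.load('pics/side0.npz'))
t=lambda x,y:((x+.5)/4.6-.5+170,(y+.5)/4.6-.5+150)
s=lambda x,y:((x+.5)/3.8-.5+160,(y+.5)/3.8-.5+115)
for n,a,b,z in(('roof',(334,391),(188,334),.115),('tab',(224,365),(157,240),.160),('postL',(97,70),(264,31),.27),('postR',(626,140),(438,209),.27),('handle',(362,131),(346,172),.215)):
    print(n,onz(T,*t(*a),z).round(4),onz(S,*s(*b),z).round(4),tri([(T,*t(*a)),(S,*s(*b))]).round(4))
L=onz(T,*t(97,70),.27);R=onz(T,*t(626,140),.27);print(np.linalg.norm(L-R),np.degrees(np.arctan2(*(L-R)[:2]))) 
roof=onz(T,*t(334,391),.115);print((L+R)/2-roof)
hl=onz(T,*t(265,120),.215);hr=onz(T,*t(458,143),.215);print(hl,hr,np.linalg.norm(hl-hr))
E
```

```text
roof [0.4904 0.1266 0.115 ] [0.4869 0.1241 0.115 ] [0.4896 0.1271 0.1122]
tab [0.4954 0.1878 0.16  ] [0.4968 0.1867 0.16  ] [0.4963 0.1876 0.1594]
postL [0.6316 0.2543 0.27  ] [0.6308 0.2486 0.27  ] [0.6335 0.2549 0.2662]
postR [ 0.6061 -0.0263  0.27  ] [ 0.605  -0.0297  0.27  ] [ 0.607  -0.0266  0.2675]
handle [0.6212 0.1145 0.215 ] [0.6221 0.1156 0.215 ] [0.6211 0.1144 0.2159]
0.2818201396903038 5.188694687141418
[ 0.12846356 -0.01256821  0.155     ]
[0.62502923 0.16886716 0.215     ] [0.6167471  0.06090726 0.215     ] 0.10827710843678207
```

The two views agree to within 3 mm: ball at (0.490, 0.127), yaw about -0.089 rad, handle at (0.620, 0.115) with its middle at z about 0.206, and tab at (0.4955, 0.188). Moving above the handle now.

send_rows(
  deltas="0 0 0 0 0 5 -1; 0 0 0 0 0 10 -1; 0 0 -0.13 3 -4 12 -1; 0 0 -0.26 6 -8 12 -1; 0 0 -0.39 9 -12 12 -1; 0 0 -0.52 12 -16 12 -1; 0 0 -0.65 15 -20 12 -1; 0 0 -0.78 18 -24 12 -1; 0 0 -0.91 21 -28 12 -1; 0 0 -1.04 24 -32 12 -1",
)

```text
t: 1.1
eef_pos: [0.4681, 0.2891, 0.3424]
eef_rot: [0.647, 0.763, -0.0, -0.0]
wrist_force: [1.3, -0.2, -1.1]
opening: 1.002
gripper_force: 0.0
```

send_rows(
  deltas="0 0 -0.13 3 -4 0 -1; 0 0 -0.26 6 -8 0 -1; 0 0 -0.26 9 -12 0 -1; 0 0 -0.26 12 -15 0 -1; 0 0 -0.26 15.05 -17.25 0 -1; 0 0 -0.26 15.05 -17.25 0 -1; 0 0 -0.26 15.05 -17.25 0 -1; 0 0 -0.26 15.05 -17.25 0 -1",
)

```text
t: 1.9
eef_pos: [0.6171, 0.12, 0.3422]
eef_rot: [0.738, 0.675, -0.0, -0.001]
wrist_force: [0.0, 0.7, 1.0]
opening: 1.001
gripper_force: 0.0
```

```bash
python3 - <<'E'
from h import *
from scipy.spatial.transform import Rotation as R
s=bot.get_state(); print(s['t'],s['eef_pos'],R.from_quat(s['eef_rot']).as_matrix().round(3),s['joint_positions'])
E
```

```text
1.9 [0.61707689 0.12002391 0.34223966] [[ 0.088  0.996 -0.001]
 [ 0.996 -0.088  0.001]
 [ 0.001 -0.001 -1.   ]] [-0.58914231  0.25985322  0.454149    1.3203124  -0.11380505  1.58759733
 -0.23813896]
```

send_rows(
  deltas="0 0 0 0.3 -0.4 -4 -1; 0 0 0 0.3 -0.4 -8 -1; 0 0 0 0.3 -0.4 -12 -1; 0 0 0 0.3 -0.4 -14 -1; 0 0 0 0.3 -0.4 -15 -1; 0 0 0 0.3 -0.4 -15.2 -1; 0 0 0 0.3 -0.4 -15.2 -1; 0 0 0 0.3 -0.4 -15.2 -1",
)

```text
t: 2.7
eef_pos: [0.6217, 0.115, 0.1925]
eef_rot: [0.738, 0.675, 0.001, 0.001]
wrist_force: [1.3, 1.1, 0.3]
opening: 0.997
gripper_force: 0.0
```

```bash
python3 - <<'E'
from h import *
a=snap('side','side1')['pixels'][60:270,150:370]; b=snap('top','top1')['pixels'][90:270,170:330]
f=lambda x,k:cv2.resize(x,None,fx=k,fy=k,interpolation=cv2.INTER_CUBIC)
A=f(a,2);B=f(b,2.2)[:420];c=np.zeros((420,A.shape[1]+B.shape[1],3),np.uint8);c[:,:A.shape[1]]=A;c[:B.shape[0],A.shape[1]:]=B
cv2.imwrite('pics/c1.png',c)
E
```

```text
(no output)
```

View pics/c1.png

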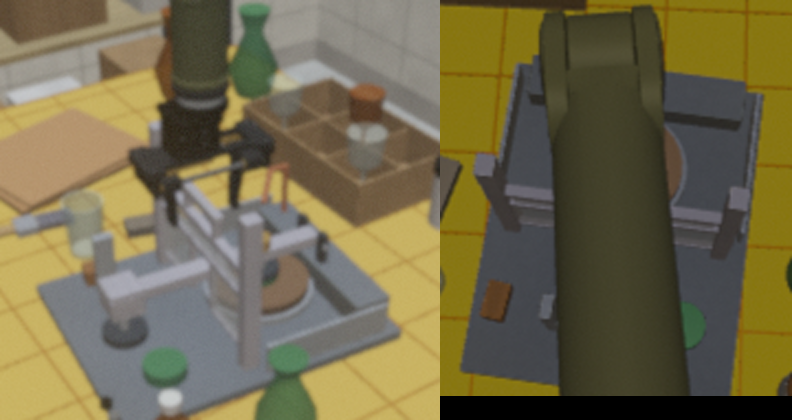

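In the side view the open fingers straddle the handle bar at about (205,205), and the body is clear of the posts. Now close the gripper.

send_rows(
  deltas="0 0 0 0 0 0 1; 0 0 0 0 0 0 1; 0 0 0 0 0 0 1; 0 0 0 0 0 0 1; 0 0 0 0 0 0 1; 0 0 0 0 0 0 1; 0 0 0 0 0 0 1; 0 0 0 0 0 0 1",
)

```text
t: 3.6
eef_pos: [0.6208, 0.1145, 0.1906]
eef_rot: [0.738, 0.675, -0.0, 0.0]
wrist_force: [0.2, 0.4, 0.4]
opening: 0.356
gripper_force: 0.0
```

send_rows(
  deltas="0 0 0 0 0 0.5 1; 0 0 0 0 0 1.5 1; 0 0 0 0 0 3 1; 0 0 0 0 0 4.5 1; 0 0 0 0 0 6 1; 0 0 0 0 0 7.5 1; 0 0 0 0 0 8.2 1; 0 0 0 0 0 8.6 1; 0 0 0 0 0 8.6 1; 0 0 0 0 0 8.6 1",
)

```text
t: 4.6
eef_pos: [0.6197, 0.1145, 0.2782]
eef_rot: [0.738, 0.675, -0.0, -0.001]
wrist_force: [-7.1, 0.3, -2.8]
opening: 0.158
gripper_force: 30.0
```

The fingers closed slower than I allowed, so I'll check what is held.

```bash
python3 - <<'E'
from h import *
a=snap('side','side2')['pixels'][60:260,160:360]
cv2.imwrite('pics/c2.png',cv2.resize(a,None,fx=3,fy=3,interpolation=cv2.INTER_CUBIC))
print(bot.get_state()['wrist_force'])
E
```

```text
[-6.31252784  0.01704219 -3.5117913 ]
```

View pics/c2.png

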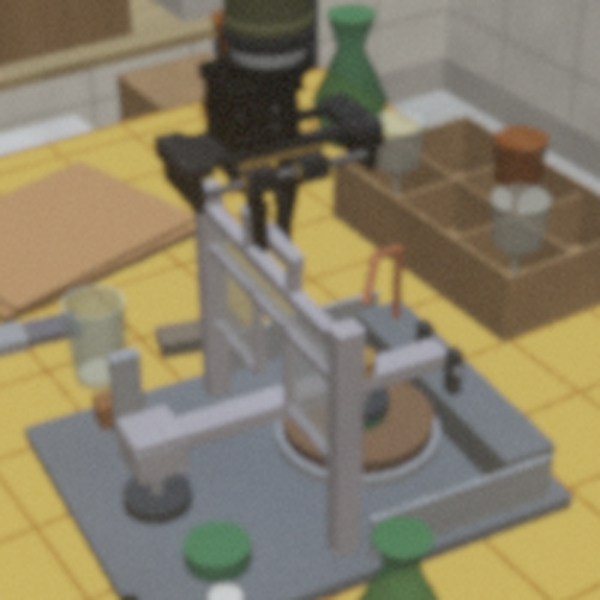

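The sash has risen with the bar held near the fingertips, at about (270,240) in the crop. I'll keep lifting to the stop and watch the force.

send_rows(
  deltas="0 0 0 0 0 0.4 1; 0 0 0 0 0 0.8 1; 0 0 0 0 0 1.2 1; 0 0 0 0 0 1.4 1; 0 0 0 0 0 1.4 1",
)

```text
t: 5.15
eef_pos: [0.6197, 0.1145, 0.2912]
eef_rot: [0.738, 0.675, -0.001, -0.001]
wrist_force: [-5.9, -0.4, -6.5]
opening: 0.159
gripper_force: 30.0
```

send_rows(
  deltas="0 0 0 0 0 0.3 1; 0 0 0 0 0 0.6 1; 0 0 0 0 0 0.6 1; 0 0 0 0 0 0.6 1",
)

```text
t: 5.55
eef_pos: [0.6197, 0.1145, 0.2955]
eef_rot: [0.738, 0.675, -0.002, -0.001]
wrist_force: [-4.7, -0.5, -13.7]
opening: 0.156
gripper_force: 30.0
```

```bash
python3 - <<'E'
from h import *
d=snap('side','side3');a=d['pixels'][60:260,160:360]
cv2.imwrite('pics/c3.png',cv2.resize(a,None,fx=3,fy=3,interpolation=cv2.INTER_CUBIC))
print(bot.get_state()['wrist_force'])
B=np.array([.490,.1266]);X=np.array([.996,-.089]);Y=np.array([.089,.996])
for z in(.27,.28,.29,.30,.31):
    p=B+.13*X-.055*Y; print(z,(proj(d,[*p,z])-[160,60])*3)
E
```

```text
[ -5.09537292  -0.26400407 -13.55283355]
0.27 [296.62799415 278.06011297]
0.28 [296.54830086 268.36511317]
0.29 [296.46783126 258.5756727 ]
0.3 [296.38657396 248.69040486]
0.31 [296.30451733 238.70789566]
```

View pics/c3.png

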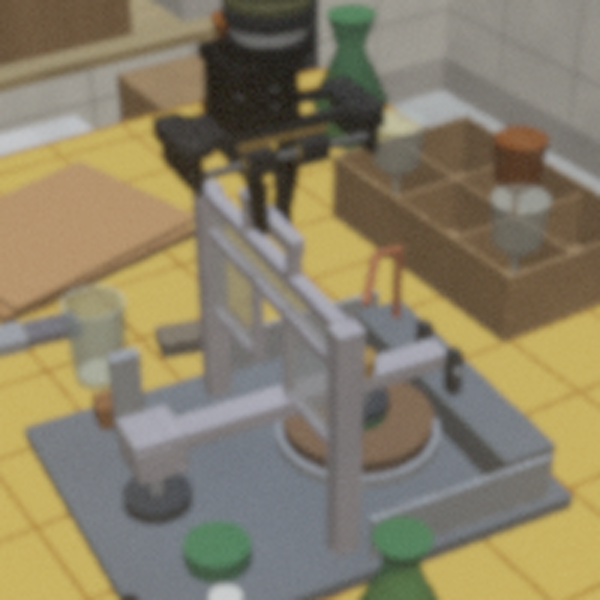

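The handle end's top is now at about row 238, which is z 0.31 and matches the stop. The force is also building. One more push to make sure.

send_rows(
  deltas="0 0 0 0 0 0.4 1; 0 0 0 0 0 0.7 1; 0 0 0 0 0 0.7 1; 0 0 0 0 0 0.7 1",
)

```text
t: 6.0
eef_pos: [0.6196, 0.1145, 0.2958]
eef_rot: [0.738, 0.675, -0.004, -0.001]
wrist_force: [2.8, 0.1, -36.5]
opening: 0.158
gripper_force: 29.9
```

That is firmly the stop: the force is 36 N with no further rise. Relax, release and go up.

send_rows(
  deltas="0 0 0 0 0 -0.5 1; 0 0 0 0 0 -0.7 1; 0 0 0 0 0 -0.7 -1; 0 0 0 0 0 -0.7 -1; 0 0 0 0 0 -0.7 -1; 0 0 0 0 0 -0.7 -1; 0 0 0 0 0 -0.7 -1; 0 0 0 0 0 -0.7 -1; 0 0 0 0 0 -0.7 -1; 0 0 0 0 0 -0.7 -1",
)

```text
t: 7.0
eef_pos: [0.6209, 0.1145, 0.2965]
eef_rot: [0.738, 0.675, 0.0, 0.0]
wrist_force: [-0.8, 0.1, -0.4]
opening: 0.805
gripper_force: 0.0
```

send_rows(
  deltas="0 0 0 0 0 2 -1; 0 0 0 0 0 5 -1; 0 0 0 0 0 7 -1; 0 0 0 -4 2 7 -1; 0 0 0.13 -8 4 7 -1; 0 0 0.26 -12 7 7 -1; 0 0 0.39 -12.4 7.4 7 -1; 0 0 0.52 -12.4 7.4 7 -1; 0 0 0.65 -12.4 7.4 7 -1; 0 0 0.78 -12.4 7.4 7 -1",
)

```text
t: 8.0
eef_pos: [0.4967, 0.1886, 0.3667]
eef_rot: [0.424, 0.906, 0.0, 0.0]
wrist_force: [-0.5, 0.0, -0.0]
opening: 1.001
gripper_force: 0.0
```

send_rows(
  deltas="0 0 0.13 0 0 0 -1; 0 0 0.26 0 0 0 -1; 0 0 0.39 0 0 0 -1; 0 0 0.52 0 0 0 -1; 0 0 0.65 0 0 0 -1; 0 0 0.78 0 0 0 -1; 0 0 0.79 0 0 0 -1; 0 0 0.79 0 0 0 -1; 0 0 0.79 0 0 0 -1",
)

```text
t: 8.9
eef_pos: [0.4968, 0.1885, 0.3666]
eef_rot: [0.046, 0.999, 0.0, 0.0]
wrist_force: [0.2, -0.2, -0.8]
opening: 1.001
gripper_force: 0.0
```

```bash
python3 - <<'E'
from h import *
from scipy.spatial.transform import Rotation as R
s=bot.get_state(); print(s['t'],s['eef_pos'],R.from_quat(s['eef_rot']).as_matrix().round(3),s['joint_positions'].round(2))
E
```

```text
8.9 [0.49684731 0.18851857 0.36656672] [[-0.996  0.093  0.   ]
 [ 0.093  0.996  0.   ]
 [-0.     0.    -1.   ]] [-0.73  0.03  0.33  1.51 -0.01  1.61  1.08]
```

send_rows(
  deltas="0 0 0 0 0 -5 -1; 0 0 0 0 0 -10 -1; 0 0 0 0 0 -14 -1; 0 0 0 0 0 -17 -1; 0 0 0 0 0 -19 -1; 0 0 0 0 0 -21 -1; 0 0 0 0 0 -22.5 -1; 0 0 0 0 0 -23.8 -1; 0 0 0 0 0 -23.8 -1; 0 0 0 0 0 -23.8 -1",
)

```text
t: 9.9
eef_pos: [0.497, 0.1886, 0.1289]
eef_rot: [0.046, 0.999, 0.0, 0.0]
wrist_force: [0.6, 0.8, -0.3]
opening: 0.997
gripper_force: 0.0
```

```bash
python3 - <<'E'
from h import *
d=snap('side','side4');a=d['pixels'][60:260,140:340]
cv2.imwrite('pics/c4.png',cv2.resize(a,None,fx=3,fy=3,interpolation=cv2.INTER_CUBIC))
E
```

```text
(no output)
```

View pics/c4.png

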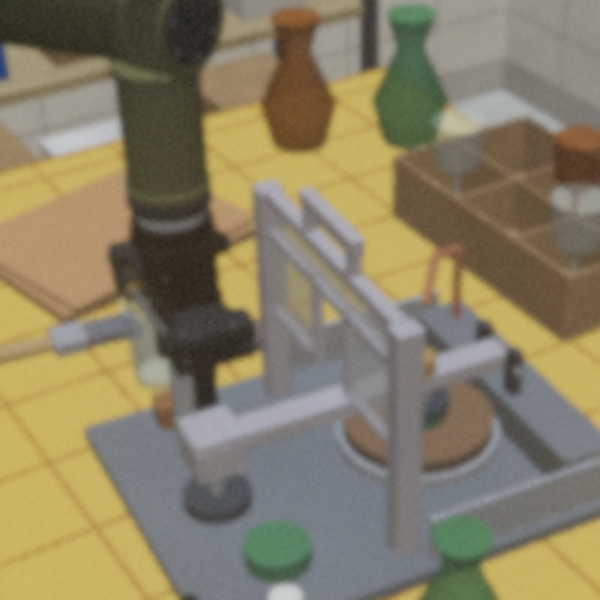

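The sash is up, with the handle at about (330,230). The inner finger at (203,385) is over the roof, between the coupler and the tab at (183,393). Now close on the tab.

send_rows(
  deltas="0 0 0 0 0 0 1; 0 0 0 0 0 0 1; 0 0 0 0 0 0 1; 0 0 0 0 0 0 1; 0 0 0 0 0 0 1; 0 0 0 0 0 0 1; 0 0 0 0 0 0 1; 0 0 0 0 0 0 1; 0 0 0 0 0 0 1; 0 0 0 0 0 0 1",
)

```text
t: 10.95
eef_pos: [0.4969, 0.1888, 0.1286]
eef_rot: [0.045, 0.999, 0.0, 0.0]
wrist_force: [0.2, 8.0, 1.6]
opening: 0.172
gripper_force: 5.0
```

send_rows(
  deltas="0 0 0 0 0 0 1; 0 0 0 0 0 0 1; 0 0 0 0 0 0 1; 0 0 0 0 0 0 1; 0 0 0 0 0 0 1",
)

```text
t: 11.45
eef_pos: [0.4969, 0.1894, 0.1287]
eef_rot: [0.045, 0.999, 0.001, 0.0]
wrist_force: [0.9, 5.3, -2.5]
opening: 0.156
gripper_force: 30.0
```

send_rows(
  deltas="0 0 0 0.04 0.4 0 1; 0 0 0 0.08 0.8 0 1; 0 0 0 0.12 1.2 0 1; 0 0 0 0.15 1.6 0 1; 0 0 0 0.16 1.75 0 1; 0 0 0 0.16 1.75 0 1; 0 0 0 0.16 1.75 0 1; 0 0 0 0.16 1.75 0 1",
)

```text
t: 12.25
eef_pos: [0.498, 0.2012, 0.1284]
eef_rot: [0.047, 0.999, -0.003, -0.001]
wrist_force: [-2.6, -7.1, 3.4]
opening: 0.157
gripper_force: 30.0
```

send_rows(
  deltas="0 0 0 0.03 0.3 0 1; 0 0 0 0.05 0.5 0 1; 0 0 0 0.05 0.5 0 1; 0 0 0 0.05 0.5 0 1",
)

```text
t: 12.65
eef_pos: [0.4985, 0.2057, 0.1284]
eef_rot: [0.047, 0.999, -0.004, -0.001]
wrist_force: [-3.0, -8.8, 5.1]
opening: 0.159
gripper_force: 30.0
```

The latch is about 16 mm out and the force matches the spring. Now lift along the hinge arc.

send_rows(
  deltas="0.001 0.0125 0 0.04 0 0.4 1; 0.002 0.025 0 0.09 0 0.8 1; 0.003 0.037 0 0.15 -0.01 1.2 1; 0.0045 0.05 0 0.21 -0.02 1.6 1; 0.0055 0.0625 0 0.28 -0.02 2 1; 0.0065 0.075 0 0.35 -0.03 2.4 1; 0.008 0.0875 0 0.42 -0.04 2.8 1; 0.009 0.1 0 0.49 -0.04 3.2 1; 0.009 0.1 0 0.49 -0.04 3.2 1",
)

```text
t: 13.55
eef_pos: [0.5029, 0.2045, 0.1587]
eef_rot: [0.047, 0.997, -0.002, -0.053]
wrist_force: [-2.1, -7.5, -4.6]
opening: 0.155
gripper_force: 30.0
```

send_rows(
  deltas="0.002 0.025 0 0.18 -0.02 0.8 1; 0.0045 0.05 0 0.37 -0.04 1.55 1; 0.0065 0.075 0 0.58 -0.06 2.3 1; 0.009 0.1 0 0.81 -0.08 3.1 1; 0.0105 0.12 0 1.01 -0.09 3.7 1; 0.012 0.14 0 1.21 -0.11 4.3 1; 0.012 0.14 0 1.21 -0.11 4.3 1; 0.012 0.14 0 1.21 -0.11 4.3 1; 0.012 0.14 0 1.21 -0.11 4.3 1; 0.012 0.14 0 1.21 -0.11 4.3 1",
)

```text
t: 14.55
eef_pos: [0.5146, 0.2036, 0.2016]
eef_rot: [0.047, 0.991, 0.0, -0.123]
wrist_force: [-3.4, -8.4, -4.3]
opening: 0.159
gripper_force: 30.0
```

```bash
python3 - <<'E'
from h import *
d=snap('side','side5');a=d['pixels'][60:260,140:340]
cv2.imwrite('pics/c5.png',cv2.resize(a,None,fx=3,fy=3,interpolation=cv2.INTER_CUBIC))
s=bot.get_state();print(s['eef_pos'],s['wrist_force'],s['joint_velocities'].round(3))
E
```

```text
[0.51463888 0.20362125 0.20156258] [-3.69528502 -8.3541189  -4.09876394] [ 0.001 -0.001 -0.002 -0.002 -0.     0.    -0.   ]
```

View pics/c5.png

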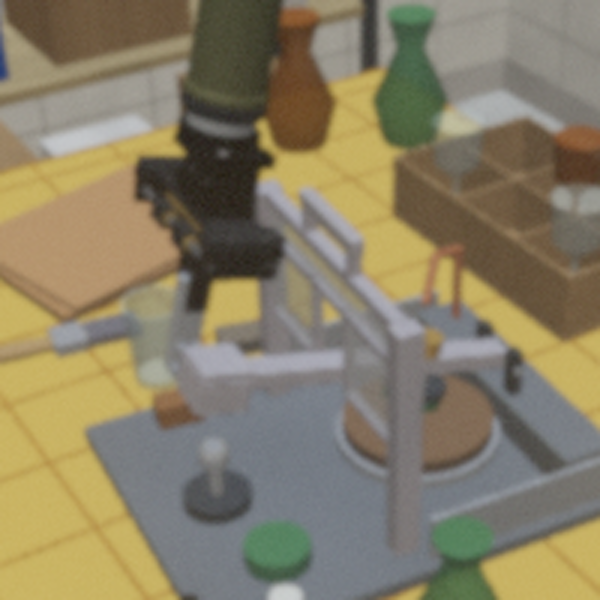

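The coupler, at about (210,370), is clear of the exposed ball at (213,450), raised by about 73 mm and at rest. The sash is still up and the bystanders have not moved. I'm handing in.

```bash
python3 -c "
from plant import finish_job
print(finish_job())"
```

```text
the job is handed in; nothing more can be done
None
```

The job is handed in: the sash is at its upper stop, and the gripper holds the polishing arm by its latch tab, about 7 cm above the drive ball and at rest. In the last picture the sash was still up and the bystanders in view had not moved; the hand-in returned no verdict.

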